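# Exchange the batteries in the shielded tester

### The arm

A 6-joint arm with a two-finger parallel gripper is mounted at the origin on a cart in front of the work surface, level with it; the furniture and walls round the work are solid. World frame = base frame: x ahead of the robot, y to its left, z up, the work surface at z = 0. Lengths are in m, angles in rad, forces in N, time in s.
With the tool pointing down it reaches from about 0.3 to 0.825 m from the base axis. Payload 5.4 kg.
Tool frame: the origin (TCP) lies midway between the tips of the shut fingers; the grasp point (between the pads) lies 19 mm behind it; z points along the fingers, y is the line along which they close (so a half turn about z gives the same grasp; the last joint's range is limited). The gripper opens to 92 mm and grips with 3 to 60 N. Pads are 20 mm wide; open, the fingers measure 128 mm over their backs; the gripper's body (75 mm by 189 mm) begins 69 mm behind the grasp point.
Start: joints at [-1.403, 0.158, 1.597, -0, 1.386, -0.21], TCP at [0.212, -0.534, 0.215] pointing down, gripper open.
Joint ranges: [-2.91, 2.91], [-0.94, 2.29], [0.18, 2.7], [-1.29, 4.43], [0.17, 2.64], [-3, 3]. Speed limits (rad/s): [2.57, 2.57, 3.14, 3.14, 3.14, 3.14].

### API

Orientations are given as [roll, pitch, yaw] about the fixed x, y, z axes, in that order (R = Rz(yaw) Ry(pitch) Rx(roll)).
In Python, from cell import arm gives the robot as it stands.
- The arm moves only by the tool move_arm, never from a script. Its arguments are lists of equal length, an entry for each row: "turn": the turn, a rotation vector about the tool's x, y, z in degrees, a list of three; "translation": the shift along the tool's x, y, z in cm, a list of three; "gripper": the opening, from -1 (shut) to 1 (fully open), so that 0 is half open. A call has 1 to 12 rows; each row is the pose to reach, as a shift and turn from the pose commanded when the call began, along the tool's axes at that moment; what a row does not reach only later rows make up. A row lasts 1/8 s, in which the tool goes at most 62.5 mm and 10.7 degrees, less where a joint would pass 70% of its speed; a pose out of reach is approached as far as the arm can. A call with a gripper value outside its range is refused whole. The fingers move at their own pace and stop on an object; "grip_force" is the grip in N (left out, the last holds). Time passes only in rows, so rows that repeat a pose let the fingers close. It gives the time, the measured TCP pose, the force, the opening and the grip force at its end, in the units of the state.
- arm.get_obs(): the state, without advancing time (a new reading comes with each control period).
- arm.get_image(name): name is "scene" or "top"; returns a dict with "color" (480x640x3 uint8, red, green, blue), "K" (3x3 intrinsics, pixels), "D" ([k1, k2, p1, p2, k3] as OpenCV has them; the pictures are not rectified), "origin" and "attitude" of the camera in the world. Camera axes: x right, y down, z forward; pixel columns grow to the right and rows downward; lengths in m; the calibration is good to about 2 mm. A picture is of the moment at which its call begins. There is no depth.
- arm.hand_in(): hands the job in; it is judged then, once.
The state is a dict: "time_s": time; "q": joint angles; "qd": joint speeds; "tau": joint torques, N m; "position": TCP position; "ee_rot": TCP orientation; "wrist_force": force on the tool from outside, world axes, zero at the start; "wrist_torque": the same for the moment, N m; "finger_gap": finger opening in m; "grasp_force": force on a finger pad.
Only numpy, scipy, OpenCV 4.12 (cv2) and the standard library are available. Lean on these libraries where they do the work, as an engineer would, in place of code of your own. Each camera call takes 0.05 s, during which the arm holds its last target. There are 200 camera calls.

### The job

The black phone battery in the tester has finished its test and the silver one in the blue tray is next: make them change places, parking on the empty grey foam pad whatever must wait. Raise the clear shield first; the steel weight with the red knob must end up lying centrally on the silver battery, which lies flat in the middle of the tester's bed with its contact end towards the hinge, and the black one flat in the middle of the tray, lengthwise. Never tip a battery, and finish with the shield lowered fully closed.

Things in the scene. Friction and masses are not known exactly. Their poses are not given: they have to be found in the camera images.
- black_battery: Black flat phone battery, 88 x 37 x 8 mm, 45 g; loose. Origin at the centre of its underside; x along its length, towards its contact end (the end with the pale contact strip), y across its width, z up. Starts on the tester's bed under the weight. Grip it across its width at mid-length.
- silver_battery: Silver flat phone battery with a white and blue label, 88 x 37 x 8 mm, 45 g; loose. Origin at the centre of its underside; x along its length, towards its contact end (green strip with brass contacts), y across its width, z up. Starts in the tray. Grip it across its width at mid-length.
- weight: Steel hold-down weight, block 42 (x) x 32 (y) x 12 mm, with a round red knob on top, 23 mm across, from 16 to 36 mm above the underside; about 0.22 kg; loose. Origin at the centre of its underside, z up. Lifted by the knob. Starts on the black battery.
- tester: Tester, fixed: grey base 140 (x) x 100 mm. Origin: base centre at bench height; x from front to hinge, z up. Black bed 92 x 32 mm centred at x -12 mm, y 0, top at z 20 mm; a battery overhangs its sides. Contact block behind it: face at x 42 mm (10 mm past a centred battery), 34 mm wide, top z 27 mm. Clear front fence at x -67 mm, 40 mm high; hinge posts at x 62, y +-41 mm, 78 mm high; sides open.
- shield (a joint): Hinge of the clear shield: 0 = closed (level), 1.57 = upright, 1.75 = stop. Starts closed or just ajar. Stiff: stays where left; about 2 N at the handle moves it. Sheet 129 mm long from the hinge, 99 mm wide, its top 78 mm above the bench when closed, its side lips 11 mm lower. Beyond 1.5 it is clear of a gripper over the bed, its edge 205 mm above the bench.
- shield_handle (a point): Middle of the shield's handle: black bar, 11 mm thick, 72 mm long, parallel to the tester's y, on two posts 60 mm apart; 30 mm of room between bar and sheet, so open the fingers only a little there. In the shield's frame (the tester's axes when closed) 112 mm in front of the hinge line and 42 mm above it (114 mm above the bench when closed). The bar can turn between gripping fingers.
- shield_hinge (a point): Point on the hinge line of the shield, midway between the hinge posts: at x = 62 mm, y = 0, z = 72 mm in the tester's frame. The hinge line runs along the tester's y axis; opening swings the handle up and then back, away from the front.
- tray: Blue carrier tray, fixed: 150 (x) x 100 (y) mm, rim 10 mm high. Origin at its centre at bench height, x along its length, z up. A battery lies lengthwise (along x) across two black foam ribs at x = +-26 mm, each 14 mm long and 60 mm wide, their tops at z = 12 mm; between and beside them fingers can reach below the battery's underside.
- pad: Flat grey foam pad, fixed and empty: 170 (x) x 100 (y) mm, 8 mm thick. Origin at its centre at bench height, x along its length, z up. There is room for a battery lengthwise on its near half and the weight on its far half.

How it is judged:
By the outcome, as a careful person would: the job done as asked, in the order asked, and still so for the second after the job is handed in, with the robot touching nothing.
It also fails if it takes over 147 s, if anything falls off the work surface, if the arm or the gripper's body presses on something with over 40 N, if the wrist force passes 120 N, or if a joint passes its speed limit or range.

## Working session

There is one attempt and no reset: what is moved stays moved. The work goes in short steps, Python scripts to look and compute and a tool call to move; the robot and the scene stay as the last step left them, time stands still between calls to the robot, and variables do not carry over. Pictures are saved under pics/ and viewed, at most 16 in all, crops included, and the job is handed in when it is done.

Besides the shell and the picture viewer there is one more tool, called after "Request:" as name(argument=value, ...) on one line, values as JSON. move_arm: Moves the arm, as the interface text tells. Its arguments: {"type":"object","properties":{"turn":{"type":"array"},"translation":{"type":"array"},"gripper":{"type":"array"},"grip_force":{"type":"number"}},"required":["turn","translation","gripper"]}

```bash
mkdir -p pics; ls; python3 - <<'E'
from cell import arm
import cv2
for n in("scene","top"):
    d=arm.get_image(n); cv2.imwrite(f"pics/{n}0.png",d["color"][:,:,::-1]); print(n,d["K"],d["D"],d["origin"],d["attitude"])
print(arm.get_obs())
E
```

```text
pics
scene [[500.34723342   0.         321.05635041]
 [  0.         500.34723342 243.72261184]
 [  0.           0.           1.        ]] [0.03202886 0.         0.         0.         0.        ] [-0.14583686  0.55024786  0.5447238 ] [-2.1038712   0.00748209 -2.1996653 ]
top [[434.51185106   0.         318.04522096]
 [  0.         434.51185106 238.99276702]
 [  0.           0.           1.        ]] [-0.05390498  0.          0.          0.          0.        ] [0.39457179 0.10664353 0.94932689] [-3.04382043  0.00322052 -1.59188432]
{'time_s': 0.1, 'q': array([-1.40309207e+00,  1.58989202e-01,  1.59804487e+00, -1.01921742e-05,
        1.38620519e+00, -2.10059386e-01]), 'qd': array([ 0.00032282,  0.00077127, -0.001255  ,  0.00234699,  0.00072131,
       -0.00024323]), 'tau': array([-1.11523885e-03, -3.86505139e+01, -3.22961926e+01,  7.02959416e-02,
        3.39239754e-02, -4.11292922e-05]), 'position': array([ 0.21199102, -0.53391168,  0.21374636]), 'ee_rot': array([-3.13998015e+00, -3.33551935e-04,  3.77765249e-01]), 'wrist_force': array([-0.30012072, -0.70138932,  1.14478067]), 'wrist_torque': array([ 0.0436747, -0.0018129,  0.0073153]), 'grasp_force': 0.0, 'finger_gap': 0.09143373679967695}
```

View pics/scene0.png

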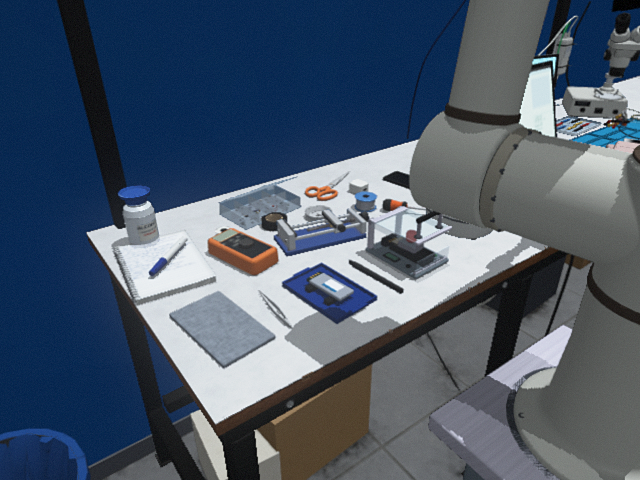

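View pics/top0.png

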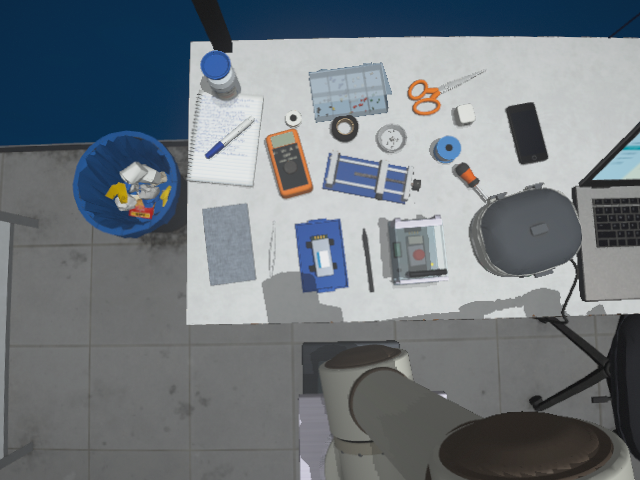

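The scene shows pad, tray (silver battery), and tester left to right. In the top view the pad is around (230,245), the tray (321,255) and the tester (417,250).

```bash
cat > h.py <<'E'
import numpy as np, cv2
from scipy.spatial.transform import Rotation as R
def cam(d):
    return np.array(d["K"]),np.array(d["D"]),np.array(d["origin"]),R.from_euler("xyz",d["attitude"]).as_matrix()
def ray(d,uv,z):
    K,D,o,M=cam(d)
    p=cv2.undistortPoints(np.array(uv,float).reshape(-1,1,2),K,D).reshape(-1,2)
    v=np.c_[p,np.ones(len(p))]@M.T
    return o+v*((z-o[2])/v[:,2])[:,None]
def proj(d,P):
    K,D,o,M=cam(d)
    return cv2.projectPoints((np.array(P,float).reshape(-1,3)-o)@M,np.zeros(3),np.zeros(3),K,D)[0].reshape(-1,2)
def crop(d,x,y,w,h,s,f):
    cv2.imwrite(f,cv2.resize(d["color"][y:y+h,x:x+w,::-1],None,fx=s,fy=s,interpolation=cv2.INTER_CUBIC))
E
python3 - <<'E'
from cell import arm
from h import *
d=arm.get_image("top")
crop(d,195,195,160,110,5,"pics/c1.png"); crop(d,375,205,80,90,6,"pics/c2.png")
print(ray(d,[[230,245],[321,255],[417,250]],0))
E
```

```text
[[ 0.47860546  0.30155645  0.        ]
 [ 0.45241602  0.10201643  0.        ]
 [ 0.45881739 -0.10885767  0.        ]]
```

View pics/c1.png

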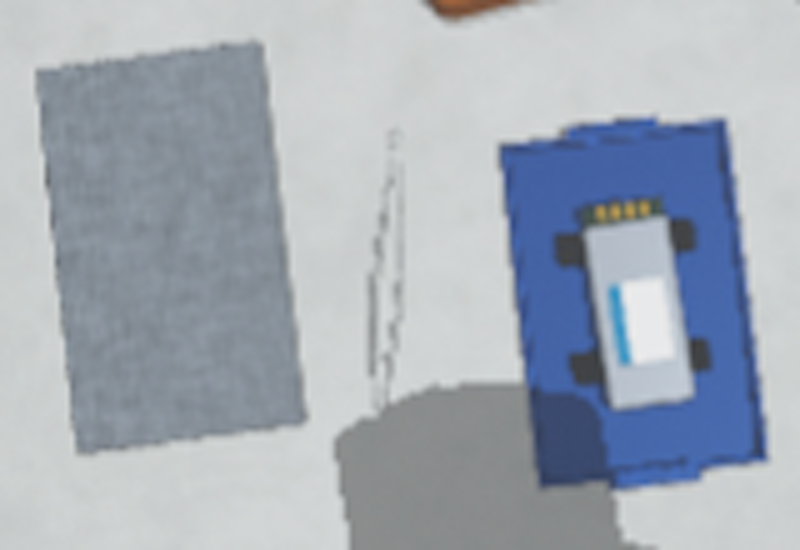

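View pics/c2.png

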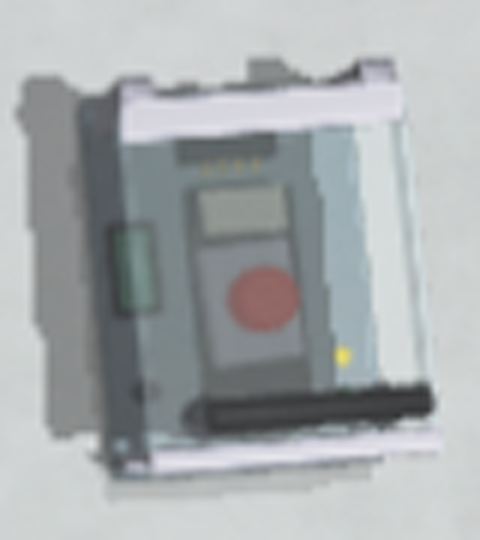

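Pad corners: (37,70)…(307,422); tray corners (500,145)…(767,460); silver battery has contacts at the far end. In the tester, the knob shows at (264,298) and the handle runs from (200,412) to (432,400), all in crop pixels.

```bash
python3 - <<'E'
from cell import arm
from h import *
d=arm.get_image("scene")
crop(d,345,195,115,90,6,"pics/c3.png")
d=arm.get_image("top")
def fit(c,z,n):
    P=ray(d,np.array(c,float)/5+[195-.4,195-.4],z)[:,:2]
    a=(P[0]+P[1]-P[2]-P[3])/2; b=(P[0]+P[3]-P[1]-P[2])/2
    print(n,P.mean(0),np.linalg.norm(a),np.linalg.norm(b),np.degrees(np.arctan2(a[1],a[0])),np.degrees(np.arctan2(-b[0],b[1])))
fit([(37,70),(262,42),(307,422),(78,453)],.008,"pad")
fit([(500,145),(725,120),(767,460),(540,488)],.010,"tray")
fit([(577,209),(660,198),(694,400),(612,410)],.020,"silver")
q=lambda c,z:ray(d,np.array(c,float)/6+[375-.4,205-.4],z)
print("handle",q([(200,412),(432,400)],.114+.002))
print("knob",q([(264,298)],.064)); print("black battery front? left far corner",q([(188,190),(285,182)],.028))
print("posts",q([(135,85),(380,70)],.078)); print("block",q([(177,138),(275,135)],.027))
E
```

```text
pad [0.4809784  0.30276945] 0.16858745583893567 0.10017041580768148 6.354175239835212 6.196964542572078
tray [0.45178912 0.10167324] 0.14914660845561428 0.09855437974183574 5.5916253341704865 5.470111203714161
silver [0.45038309 0.1005532 ] 0.08765726199011234 0.03562448426038855 8.450608855614727 6.0426799015868395
handle [[ 0.40669064 -0.06319636  0.116     ]
 [ 0.40878169 -0.13797651  0.116     ]]
knob [[ 0.44567466 -0.09724393  0.064     ]]
black battery front? left far corner [[ 0.48681412 -0.08003638  0.028     ]
 [ 0.48893958 -0.11484879  0.028     ]]
posts [[ 0.51783021 -0.05341906  0.078     ]
 [ 0.52125857 -0.13692087  0.078     ]]
block [[ 0.50564755 -0.07706791  0.027     ]
 [ 0.50599314 -0.11225773  0.027     ]]
```

View pics/c3.png

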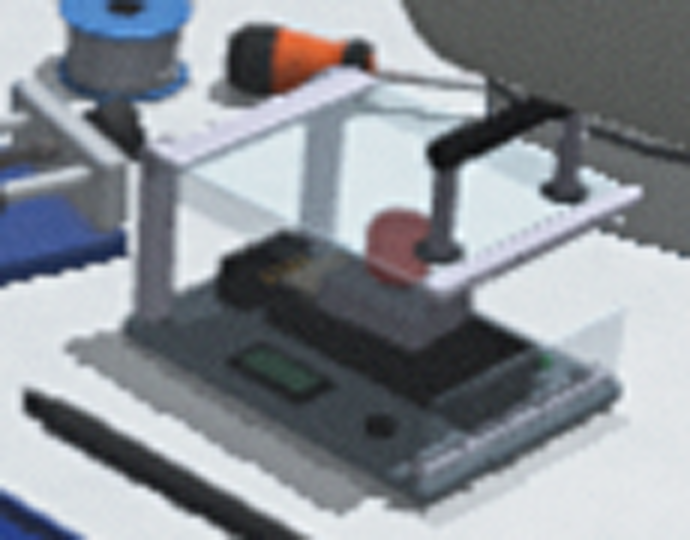

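```bash
cat >> h.py <<'E'
def T(x,y,yaw): 
    M=R.from_euler("z",yaw).as_matrix(); return lambda P:np.array(P,float)@M.T+[x,y,0]
def handle(th,off=(0,0,0)):  # handle pt in tester frame
    v=np.array([-.112,0,.042])+off; c,s=np.cos(th),np.sin(th)
    # opening: front (-x) goes up
    return np.array([.062+c*v[0]+s*v[2],v[1],.072-s*v[0]+c*v[2]])
E
python3 - <<'E'
from cell import arm
from h import *
from scipy.optimize import least_squares
s=arm.get_image("scene"); t=arm.get_image("top")
S=lambda u,v:np.array([345-.4+u/6,195-.4+v/6]); U=lambda u,v:np.array([375-.4+u/6,205-.4+v/6])
# (cam, pix, function of theta -> tester pt)
F=[(s,S(438,153),lambda a:handle(a,(0,.036,0))),(s,S(572,107),lambda a:handle(a,(0,-.036,0))),
(t,U(200,414),lambda a:handle(a,(0,.036,0))),(t,U(432,401),lambda a:handle(a,(0,-.036,0))),
(s,S(420,505),lambda a:[-.07,.05,0]),(t,U(177,138),lambda a:[.042,.017,.027]),(t,U(275,135),lambda a:[.042,-.017,.027]),
(s,S(130,338),lambda a:[.07,.05,0]),(s,S(622,405),lambda a:[-.07,-.05,0]),]
def f(p):
    g=T(*p[:3]); return np.concatenate([proj(c,g(fn(p[3])))[0]-px for c,px,fn in F])
r=least_squares(f,[.45,-.1,.07,.0],loss="soft_l1")
print(r.x,np.degrees(r.x[2:]),"\n",f(r.x).reshape(-1,2).round(1)); g=T(*r.x[:3])
print("handle",g(handle(r.x[3])),"bed",g([-.012,0,.02]))
for z in(.055,.064):print("knob scene",ray(s,[S(398,238)],z),)
E
```

```text
[ 0.46048202 -0.09832359  0.06149604 -0.03473327] [ 3.52346363 -1.99006966] 
 [[-0.4  2.8]
 [ 2.5 -1.1]
 [ 0.6 -0.5]
 [-1.2 -1.4]
 [-0.   1. ]
 [ 0.9  2. ]
 [ 0.3  1.2]
 [-2.7 -0.4]
 [-0.3 -0.6]]
handle [ 0.40918821 -0.10148193  0.11008532] bed [ 0.4485047  -0.09906107  0.02      ]
knob scene [[ 0.45072305 -0.09945902  0.055     ]]
knob scene [[ 0.43975964 -0.08751889  0.064     ]]
```

Request:
move_arm(turn=[[0,0,0],[0,0,0],[0,0,0],[0,0,-72],[0,0,-72],[0,0,-72],[0,0,-72],[0,0,-72],[0,0,-72],[0,0,-72],[0,0,-72],[0,0,-72]], translation=[[0,0,-6],[0,0,-12],[0,0,-16],[34.3,-32.9,-16],[34.3,-32.9,-16],[34.3,-32.9,-16],[34.3,-32.9,-16],[34.3,-32.9,-16],[34.3,-32.9,-16],[34.3,-32.9,-16],[34.3,-32.9,-16],[34.3,-32.9,-16]], gripper=[-0.35,-0.35,-0.35,-0.35,-0.35,-0.35,-0.35,-0.35,-0.35,-0.35,-0.35,-0.35])

```text
time_s: 1.85
position: [0.41, -0.1002, 0.3748]
ee_rot: [3.141, 0.0, 1.639]
wrist_force: [-0.3, -0.3, 0.7]
finger_gap: 0.0298
grasp_force: 0.0
```

```bash
python3 - <<'E'
from cell import arm
from h import *
d=arm.get_image("scene")
crop(d,330,110,140,180,3,"pics/c4.png")
o=arm.get_obs();print(o['position'],o['ee_rot'],o['finger_gap'],o['q'].round(2),o['wrist_force'])
E
```

```text
[ 0.40960421 -0.10156812  0.37464097] [-3.14142795e+00  4.71900886e-04  1.63685210e+00] 0.029814351521023696 [-0.53 -0.3   1.72 -0.    1.72 -0.6 ] [ 0.31855221 -0.24550186 -0.07967914]
```

View pics/c4.png

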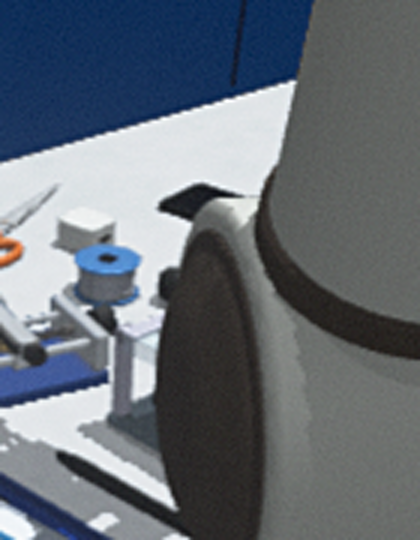

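The arm blocks the scene camera here; I rely on the fit and descend with force watching.

Request:
move_arm(turn=[[0,0,0],[0,0,0],[0,0,0],[0,0,0],[0,0,0],[0,0,0],[0,0,0],[0,0,0],[0,0,0],[0,0,0]], translation=[[0,0,6],[0,0,12],[0,0,18],[0,0,22],[0,0,24],[0,0,24.4],[0,0,24.8],[0,0,25.2],[0,0,25.6],[0,0,25.6]], gripper=[-0.35,-0.35,-0.35,-0.35,-0.35,-0.35,-0.35,-0.35,-0.35,-0.35])

```text
time_s: 3.15
position: [0.4095, -0.1021, 0.1186]
ee_rot: [-3.142, -0.0, 1.635]
wrist_force: [-0.5, 0.1, 0.2]
finger_gap: 0.0301
grasp_force: 0.0
```

```bash
python3 - <<'E'
from cell import arm
from h import *
d=arm.get_image("top")
crop(d,340,190,150,130,4,"pics/c5.png")
o=arm.get_obs();print(o['position'],o['ee_rot'],o['finger_gap'],o['q'].round(2),o['wrist_force'])
E
```

```text
[ 0.40957336 -0.10209925  0.11867801] [3.14155388e+00 3.72180414e-05 1.63455750e+00] 0.02982575519510418 [-0.53 -0.15  2.11 -0.    1.19 -0.6 ] [-0.02693297  0.3703742  -0.94012119]
```

View pics/c5.png

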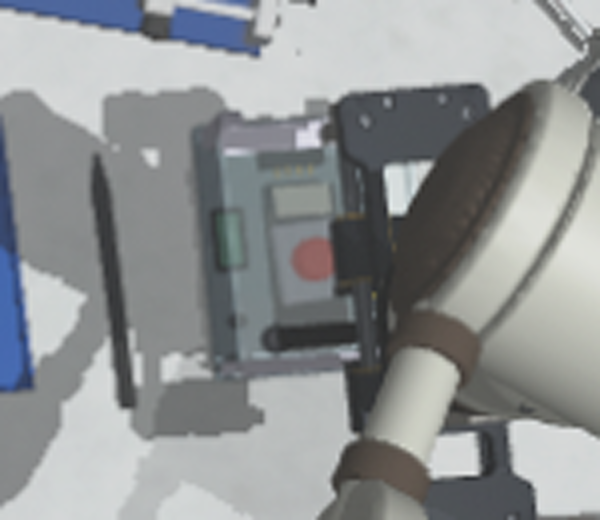

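The gripper hangs above the bar with no contact; the bar is still seen at (275–355,337). Go down and close.

Request:
move_arm(turn=[[0,0,0],[0,0,0],[0,0,0],[0,0,0],[0,0,0],[0,0,0],[0,0,0],[0,0,0],[0,0,0],[0,0,0]], translation=[[0,0,0.6],[0,0,1.2],[0,0,1.8],[0,0,2.3],[0,0,2.3],[0,0,2.3],[0,0,2.3],[0,0,2.3],[0,0,2.3],[0,0,2.3]], gripper=[-0.35,-0.35,-0.35,-0.35,-0.35,-0.9,-0.9,-0.9,-0.9,-0.9], grip_force=15)

```text
time_s: 4.45
position: [0.4066, -0.1023, 0.095]
ee_rot: [-3.134, -0.0, 1.635]
wrist_force: [-11.0, -2.9, 4.4]
finger_gap: 0.0104
grasp_force: 15.0
```

Request:
move_arm(turn=[[0,0,0],[0,0,0],[0,0,0],[0,0,0],[0,0,0],[0,0,0],[0,0,0],[0,0,0],[0,0,0],[0,0,0]], translation=[[0,-0.3,0],[0,-0.1,-0.5],[0,0.2,-1.1],[0,0.76,-2.14],[0,1.44,-3.12],[0,2.22,-4.03],[0,3.08,-4.85],[0,4.03,-5.59],[0,5.04,-6.23],[0,5.04,-6.23]], gripper=[-0.9,-0.9,-0.9,-0.9,-0.9,-0.9,-0.9,-0.9,-0.9,-0.9])

```text
time_s: 5.7
position: [0.4611, -0.0993, 0.1602]
ee_rot: [3.14, 0.001, 1.635]
wrist_force: [-3.7, -1.2, 7.5]
finger_gap: 0.0104
grasp_force: 15.0
```

Request:
move_arm(turn=[[0,0,0],[0,0,0],[0,0,0],[0,0,0],[0,0,0],[0,0,0],[0,0,0],[0,0,0],[0,0,0],[0,0,0],[0,0,0]], translation=[[0,1.07,-0.53],[0,2.19,-0.95],[0,3.34,-1.26],[0,4.52,-1.46],[0,5.72,-1.53],[0,6.91,-1.49],[0,8.09,-1.32],[0,9.26,-1.04],[0,10.39,-0.64],[0,10.93,-0.4],[0,10.93,-0.4]], gripper=[-0.9,-0.9,-0.9,-0.9,-0.9,-0.9,-0.9,-0.9,-0.9,-0.9,-0.9])

```text
time_s: 7.08
position: [0.5693, -0.0918, 0.1614]
ee_rot: [3.141, -0.0, 1.635]
wrist_force: [0.7, -3.3, -1.1]
finger_gap: 0.0106
grasp_force: 15.0
```

Request:
move_arm(turn=[[0,0,0],[0,0,0],[0,0,0],[0,0,0],[0,0,0],[0,0,0],[0,0,0],[0,0,0],[0,0,0]], translation=[[0,0,0],[0,0,0],[0,0,0],[0,0,-2],[0,0,-4],[0,0,-9],[0,0,-15],[0,0,-20],[0,0,-20]], gripper=[-0.5,-0.5,-0.5,-0.5,-0.5,-0.5,-0.5,-0.5,-0.5])

```text
time_s: 8.2
position: [0.5706, -0.0923, 0.3675]
ee_rot: [3.132, 0.004, 1.635]
wrist_force: [0.0, -0.5, 0.4]
finger_gap: 0.023
grasp_force: 0.0
```

Request:
move_arm(turn=[[0,0,90],[0,0,90],[0,0,90],[0,0,90],[0,0,90],[0,0,90],[0,0,90],[0,0,90],[0,0,90],[0,0,90]], translation=[[-23.7,-33.5,0],[-23.7,-33.5,0],[-23.7,-33.5,0],[-23.7,-33.5,0],[-23.7,-33.5,0],[-23.7,-33.5,0],[-23.7,-33.5,0],[-23.7,-33.5,0],[-23.7,-33.5,0],[-23.7,-33.5,0]], gripper=[-0.2,-0.2,-0.2,-0.2,-0.2,-0.2,-0.2,-0.2,-0.2,-0.2])

```text
time_s: 9.45
position: [0.2495, -0.3493, 0.3605]
ee_rot: [-3.139, 0.0, 0.064]
wrist_force: [-0.1, 0.3, 0.5]
finger_gap: 0.0367
grasp_force: 0.0
```

```bash
python3 - <<'E'
from cell import arm
from h import *
s=arm.get_image("scene");d=arm.get_image("top")
A=cv2.resize(s["color"][185:285,345:465,::-1],None,fx=5,fy=5,interpolation=cv2.INTER_CUBIC)[:, :]
B=cv2.resize(d["color"][205:295,380:450,::-1],None,fx=6,fy=6,interpolation=cv2.INTER_CUBIC)
cv2.imwrite("pics/c6a.png",A);cv2.imwrite("pics/c6b.png",B)
o=arm.get_obs();print(o['position'],o['ee_rot'],o['finger_gap'],o['q'].round(2))
E
```

```text
[ 0.24965991 -0.34938335  0.36104801] [-3.14019379e+00  2.68967996e-04  6.52357162e-02] 0.036870237617163695 [-1.23 -0.28  1.74  0.    1.69  0.27]
```

View pics/c6a.png

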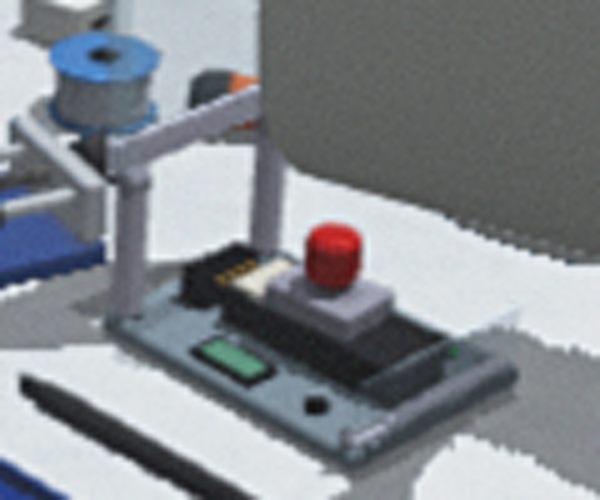

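View pics/c6b.png

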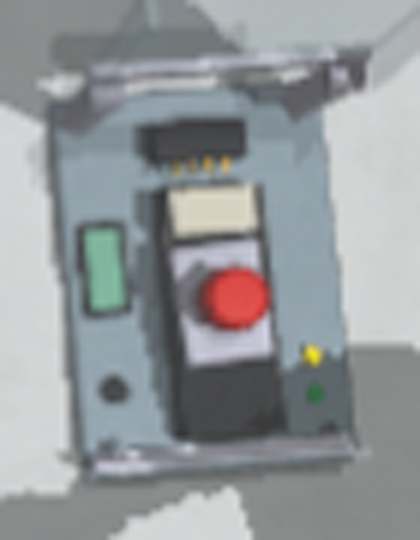

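Both views show the shield upright, the weight on the black battery, knob at (237,298) in the top crop, battery and bed clear.

```bash
python3 - <<'E'
from cell import arm
from h import *
d=arm.get_image("top");s=arm.get_image("scene")
q=lambda c,z:ray(d,np.array(c,float)/6+[380-.4,205-.4],z)[:,:2]
def fit(c,z,n):
    P=q(c,z)
    a=(P[0]+P[1]-P[2]-P[3])/2; b=(P[0]+P[3]-P[1]-P[2])/2
    print(n,P.mean(0),np.linalg.norm(a),np.linalg.norm(b),np.degrees(np.arctan2(a[1],a[0])),np.degrees(np.arctan2(-b[0],b[1])))
fit([(173,245),(258,238),(272,355),(188,363)],.040,"weight")
fit([(167,188),(258,182),(284,430),(190,437)],.028,"batt")
fit([(52,128),(325,100),(352,448),(85,472)],.010,"base?")
print("knob",q([(237,298)],.062), "bar centre(hinge)",q([(95,70),(365,55)],.078))
print("block face",q([(148,163),(244,156)],.027))
P=ray(s,[np.array([333,256])/5+[345-.4,185-.4]],.054);print("knob scene",P)
# scene checks
S=lambda u,v:np.array([u,v])/5+[344.6,184.6]
for z in(0,):print("base front-left bottom, front right bottom",ray(s,[S(350,463),S(517,380),S(108,330)],z)[:,:2])
E
```

```text
weight [ 0.446401   -0.09879376] 0.04140271755458092 0.029888375103369613 4.644029197157322 3.7737388569865784
batt [ 0.44402166 -0.10209631] 0.08847516952946645 0.03308148673760936 3.2324058310191788 2.7203886014206047
base? [ 0.4533978  -0.09890887] 0.12569934919250797 0.09877658056635612 2.5733157864475946 4.2194254909676
knob [[ 0.44576727 -0.09873424]] bar centre(hinge) [[ 0.52301586 -0.05023366]
 [ 0.52628899 -0.14229876]]
block face [[ 0.49666449 -0.07705836]
 [ 0.49845309 -0.11156107]]
knob scene [[ 0.44721502 -0.09682337  0.054     ]]
base front-left bottom, front right bottom [[ 0.39366507 -0.05891996]
 [ 0.39589341 -0.15513558]
 [ 0.52379122 -0.04848161]]
```

Request:
move_arm(turn=[[0,0,0],[0,0,0],[0,0,0],[0,0,0],[0,0,0],[0,0,0],[0,0,0],[0,0,0],[0,0,0],[0,0,0],[0,0,0],[0,0,0]], translation=[[21.2,-23.8,0],[21.2,-23.8,0],[21.2,-23.8,0],[21.2,-23.8,0],[21.2,-23.8,0],[21.2,-23.8,0],[21.2,-23.8,6],[21.2,-23.8,12],[21.2,-23.8,18],[21.2,-23.8,23],[21.2,-23.8,26],[21.2,-23.8,26]], gripper=[0.1,0.1,0.1,0.1,0.1,0.1,0.1,0.1,0.1,0.1,0.1,0.1])

```text
time_s: 11.15
position: [0.4438, -0.0986, 0.0997]
ee_rot: [-3.139, 0.005, 0.063]
wrist_force: [0.0, 0.2, -0.2]
finger_gap: 0.0506
grasp_force: 0.0
```

Request:
move_arm(turn=[[0,0,0],[0,0,0],[0,0,0],[0,0,0],[0,0,0],[0,0,0],[0,0,0],[0,0,0],[0,0,0],[0,0,0],[0,0,0],[0,0,0]], translation=[[0,0,1.5],[0,0,3],[0,0,4.5],[0,0,5.4],[0,0,5.85],[0,0,5.85],[0,0,5.85],[0,0,5.85],[0,0,5.85],[0,0,5.85],[0,0,5.85],[0,0,5.85]], gripper=[0.1,0.1,0.1,0.1,0.1,0.1,-0.8,-0.8,-0.8,-0.8,-0.8,-0.8], grip_force=20)

```text
time_s: 12.65
position: [0.4463, -0.0987, 0.0436]
ee_rot: [-3.142, -0.0, 0.064]
wrist_force: [-0.4, 1.8, 2.5]
finger_gap: 0.0217
grasp_force: 20.0
```

Request:
move_arm(turn=[[0,0,0],[0,0,0],[0,0,0],[0,0,0],[0,0,0],[0,0,0],[0,0,0],[0,0,0]], translation=[[0,0,-0.5],[0,0,-1.5],[0,0,-3.5],[0,0,-6.5],[0,0,-10],[0,0,-13],[0,0,-15],[0,0,-15]], gripper=[-0.8,-0.8,-0.8,-0.8,-0.8,-0.8,-0.8,-0.8])

```text
time_s: 13.65
position: [0.4471, -0.0994, 0.1953]
ee_rot: [3.139, -0.003, 0.064]
wrist_force: [-0.0, 0.1, -3.3]
finger_gap: 0.0222
grasp_force: 20.0
```

Request:
move_arm(turn=[[0,0,0],[0,0,0],[0,0,0],[0,0,0],[0,0,-1],[0,0,-2],[0,0,-2.6],[0,0,-2.6],[0,0,-2.6],[0,0,-2.6],[0,0,-2.6],[0,0,-2.6]], translation=[[0.3,-1,0],[1,-4,0],[2.2,-8,0],[3.5,-12.5,0],[4.8,-17,0],[6,-21.5,0],[7.3,-26,0],[8.5,-30.5,0],[9.6,-34.5,0],[10.5,-37.7,0],[11.1,-39.6,0],[11.25,-40.1,0]], gripper=[-0.8,-0.8,-0.8,-0.8,-0.8,-0.8,-0.8,-0.8,-0.8,-0.8,-0.8,-0.8])

```text
time_s: 15.15
position: [0.5316, 0.3097, 0.1915]
ee_rot: [3.141, 0.003, 0.111]
wrist_force: [-1.5, 0.3, -3.0]
finger_gap: 0.0219
grasp_force: 20.0
```

Request:
move_arm(turn=[[0,0,0],[0,0,0],[0,0,0],[0,0,0],[0,0,0],[0,0,0],[0,0,0],[0,0,0]], translation=[[0,0,1],[0,0,4],[0,0,8],[0,0,12],[0,0,14.5],[0,0,15.5],[0,0,16],[0,0,16]], gripper=[-0.8,-0.8,-0.8,-0.8,-0.8,-0.8,-0.8,-0.8])

```text
time_s: 16.15
position: [0.5334, 0.3085, 0.0342]
ee_rot: [-3.141, -0.001, 0.109]
wrist_force: [-0.0, 0.4, -2.5]
finger_gap: 0.0219
grasp_force: 20.0
```

Request:
move_arm(turn=[[0,0,0],[0,0,0],[0,0,0],[0,0,0],[0,0,0]], translation=[[0,0,0.3],[0,0,0.6],[0,0,0.85],[0,0,1.0],[0,0,1.0]], gripper=[-0.8,-0.8,-0.8,-0.8,-0.8])

```text
time_s: 16.77
position: [0.5329, 0.3086, 0.0235]
ee_rot: [-3.142, -0.0, 0.109]
wrist_force: [0.1, 0.1, -0.4]
finger_gap: 0.0219
grasp_force: 20.0
```

Request:
move_arm(turn=[[0,0,0],[0,0,0],[0,0,0],[0,0,0],[0,0,0],[0,0,0],[0,0,0]], translation=[[0,0,0],[0,0,0],[0,0,0],[0,0,-3],[0,0,-8],[0,0,-14],[0,0,-16]], gripper=[0.13,0.13,0.13,0.13,0.13,0.13,0.13])

```text
time_s: 17.65
position: [0.5352, 0.3094, 0.1885]
ee_rot: [-3.14, -0.008, 0.109]
wrist_force: [0.1, 0.7, -0.2]
finger_gap: 0.0523
grasp_force: 0.0
```

Request:
move_arm(turn=[[0,0,2.6],[0,0,2.6],[0,0,2.6],[0,0,2.6],[0,0,2.6],[0,0,2.6],[0,0,2.6],[0,0,2.6],[0,0,2.6],[0,0,2.6],[0,0,2.6],[0,0,2.6]], translation=[[-13.3,39.55,0],[-13.3,39.55,0],[-13.3,39.55,0],[-13.3,39.55,0],[-13.3,39.55,0],[-13.3,39.55,0],[-13.3,39.55,0],[-13.3,39.55,0],[-13.3,39.55,5],[-13.3,39.55,10],[-13.3,39.55,12],[-13.3,39.55,12]], gripper=[0.13,0.13,0.13,0.13,0.13,0.13,0.13,0.13,0.13,0.13,0.13,0.13])

```text
time_s: 19.15
position: [0.442, -0.0971, 0.0613]
ee_rot: [-3.139, 0.004, 0.065]
wrist_force: [-0.2, 0.1, 0.4]
finger_gap: 0.0518
grasp_force: 0.0
```

Request:
move_arm(turn=[[0,0,0],[0,0,0],[0,0,0],[0,0,0],[0,0,0],[0,0,0],[0,0,0],[0,0,0]], translation=[[0,0,0],[0,0,1.5],[0,0,3],[0,0,4],[0,0,4.4],[0,0,4.8],[0,0,4.8],[0,0,4.8]], gripper=[0.13,0.13,0.13,0.13,0.13,0.13,0.13,0.13])

```text
time_s: 20.15
position: [0.444, -0.0992, 0.0157]
ee_rot: [3.141, -0.001, 0.064]
wrist_force: [0.4, 1.0, 0.2]
finger_gap: 0.0517
grasp_force: 0.0
```

Request:
move_arm(turn=[[0,0,0],[0,0,0],[0,0,0],[0,0,0],[0,0,0]], translation=[[0,0,0],[0,0,0],[0,0,0],[0,0,0],[0,0,0]], gripper=[-0.5,-0.5,-0.5,-0.5,-0.5], grip_force=15)

```text
time_s: 20.78
position: [0.4439, -0.0992, 0.0156]
ee_rot: [3.141, -0.0, 0.064]
wrist_force: [-0.3, -0.9, 2.6]
finger_gap: 0.0372
grasp_force: 15.0
```

Request:
move_arm(turn=[[0,0,0],[0,0,0],[0,0,0],[0,0,0],[0,0,0],[0,0,0],[0,0,0],[0,0,0],[0,0,0]], translation=[[0,0,0],[0,0,0],[0,0,-0.5],[0,0,-0.5],[0,0,-0.5],[0,0,-0.5],[0,0,-0.5],[0,0,-0.5],[0,0,-0.5]], gripper=[-0.1,-0.1,-0.1,-0.1,-0.5,-0.5,-0.5,-0.5,-0.5], grip_force=15)

```text
time_s: 21.9
position: [0.4439, -0.0992, 0.0206]
ee_rot: [3.141, -0.0, 0.064]
wrist_force: [-0.6, -0.4, 4.2]
finger_gap: 0.0368
grasp_force: 15.0
```

Request:
move_arm(turn=[[0,0,0],[0,0,0],[0,0,0],[0,0,0],[0,0,0],[0,0,0],[0,0,0],[0,0,0],[0,0,0]], translation=[[0,0,-0.3],[0,0,-0.8],[0,0,-1.8],[0,0,-3.5],[0,0,-6],[0,0,-9],[0,0,-11.5],[0,0,-12.5],[0,0,-12.5]], gripper=[-0.5,-0.5,-0.5,-0.5,-0.5,-0.5,-0.5,-0.5,-0.5])

```text
time_s: 23.02
position: [0.444, -0.0992, 0.1459]
ee_rot: [3.141, -0.001, 0.064]
wrist_force: [-0.5, 0.1, -0.7]
finger_gap: 0.0367
grasp_force: 15.0
```

```bash
python3 - <<'E'
from cell import arm
from h import *
s=arm.get_image("scene");d=arm.get_image("top")
A=cv2.resize(s["color"][120:290,300:470,::-1],(480,480))
B=cv2.resize(d["color"][200:300,340:460,::-1],(320,267)); B=np.vstack([B,np.zeros((213,320,3),np.uint8)])
cv2.imwrite("pics/c7.png",np.hstack([A,B]))
o=arm.get_obs();print(o['position'],o['ee_rot'],o['finger_gap'],o['wrist_force'],o['wrist_torque'])
E
```

```text
[ 0.44301971 -0.09873562  0.14440441] [-3.14069279e+00  1.54703698e-03  6.36593559e-02] 0.036735270628684716 [-0.42919818  0.11321102 -0.45836238] [ 0.04027956  0.03727089 -0.00527241]
```

View pics/c7.png

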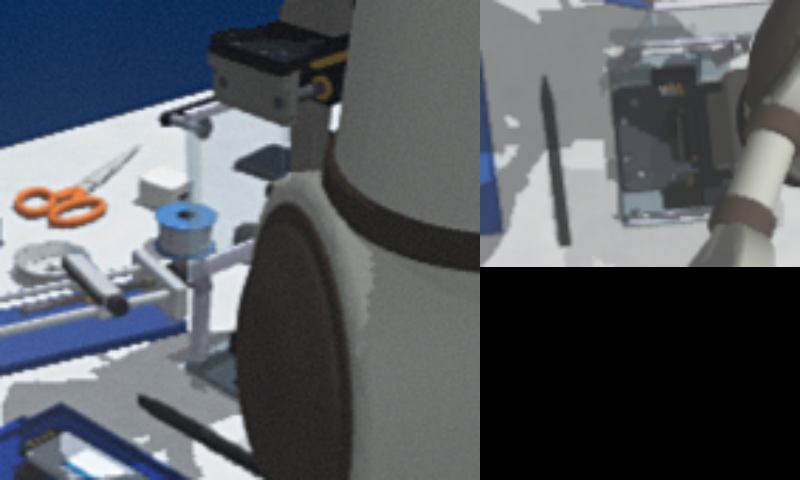

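The arm hides the battery; gap and wrist load say it is held. On to the pad.

Request:
move_arm(turn=[[0,0,0],[0,0,0],[0,0,0],[0,0,0],[0,0,-1],[0,0,-2],[0,0,-2.6],[0,0,-2.6],[0,0,-2.6],[0,0,-2.6],[0,0,-2.6],[0,0,-2.6]], translation=[[0.1,-1,0],[0.3,-4,0],[0.5,-8,0],[0.8,-12.5,0],[1,-17,0],[1.3,-21.5,0],[1.6,-26,0],[1.9,-30.5,0],[2.1,-34.5,0],[2.3,-37.7,0],[2.4,-39.4,0],[2.45,-39.7,0]], gripper=[-0.5,-0.5,-0.5,-0.5,-0.5,-0.5,-0.5,-0.5,-0.5,-0.5,-0.5,-0.5])

```text
time_s: 24.62
position: [0.4423, 0.2991, 0.1448]
ee_rot: [3.141, 0.001, 0.11]
wrist_force: [0.3, 0.9, 0.2]
finger_gap: 0.0369
grasp_force: 15.0
```

Request:
move_arm(turn=[[0,0,0],[0,0,0],[0,0,0],[0,0,0],[0,0,0],[0,0,0],[0,0,0],[0,0,0],[0,0,0],[0,0,0]], translation=[[0,0,1],[0,0,3.5],[0,0,7],[0,0,10],[0,0,12],[0,0,12.6],[0,0,13],[0,0,13.3],[0,0,13.55],[0,0,13.55]], gripper=[-0.5,-0.5,-0.5,-0.5,-0.5,-0.5,-0.5,-0.5,-0.5,-0.5])

```text
time_s: 25.88
position: [0.443, 0.2988, 0.0101]
ee_rot: [-3.141, -0.0, 0.109]
wrist_force: [0.7, 0.9, -0.3]
finger_gap: 0.0371
grasp_force: 15.0
```

Request:
move_arm(turn=[[0,0,0],[0,0,0],[0,0,0],[0,0,0],[0,0,0],[0,0,0],[0,0,0],[0,0,0],[0,0,0]], translation=[[0,0,0.1],[0,0,0.1],[0,0,0.1],[0,0,0.1],[0,0,0.1],[0,0,-1],[0,0,-4],[0,0,-9],[0,0,-12]], gripper=[-0.5,-0.5,0.13,0.13,0.13,0.13,0.13,0.13,0.13])

```text
time_s: 27.0
position: [0.4441, 0.2992, 0.1334]
ee_rot: [-3.141, -0.004, 0.109]
wrist_force: [-0.2, -0.0, -0.5]
finger_gap: 0.052
grasp_force: 0.0
```

Request:
move_arm(turn=[[0,0,-1],[0,0,-1],[0,0,-1],[0,0,-1],[0,0,-1],[0,0,-1],[0,0,-1],[0,0,-1]], translation=[[-1.4,19.8,0],[-1.4,19.8,0],[-1.4,19.8,0],[-1.4,19.8,0],[-1.4,19.8,4],[-1.4,19.8,7],[-1.4,19.8,7],[-1.4,19.8,7]], gripper=[0.13,0.13,0.13,0.13,0.13,0.13,0.13,0.13])

```text
time_s: 28.0
position: [0.4516, 0.1009, 0.0613]
ee_rot: [3.141, -0.002, 0.127]
wrist_force: [0.3, 0.0, 0.5]
finger_gap: 0.0521
grasp_force: 0.0
```

```bash
python3 - <<'E'
from cell import arm
from h import *
s=arm.get_image("scene");d=arm.get_image("top")
A=cv2.resize(s["color"][210:370,160:400,::-1],(480,320),interpolation=cv2.INTER_CUBIC)
B=cv2.resize(d["color"][190:300,195:355,::-1],(320,220)); B=np.vstack([B,np.zeros((100,320,3),np.uint8)])
cv2.imwrite("pics/c8.png",np.hstack([A,B]))
o=arm.get_obs();print(o['position'],o['ee_rot'],o['finger_gap'],o['wrist_force'])
E
```

```text
[0.45195827 0.10066735 0.06163941] [ 3.14116515 -0.00316678  0.12708875] 0.052049601394132235 [ 0.1608959   0.35987774 -0.1468568 ]
```

View pics/c8.png

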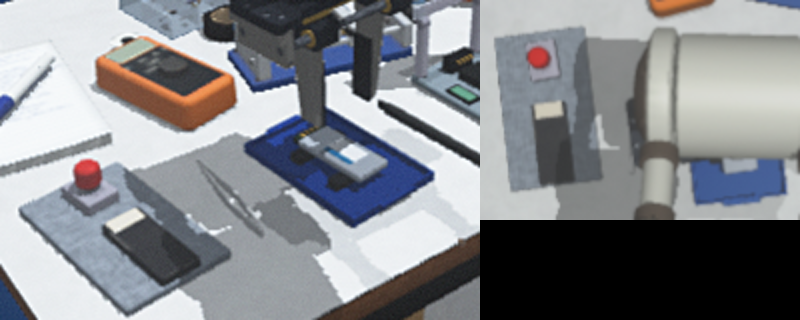

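Weight and black battery lie flat on the pad; the gripper straddles the silver battery in the tray. Descend and grip.

Request:
move_arm(turn=[[0,0,0],[0,0,0],[0,0,0],[0,0,0],[0,0,0],[0,0,0],[0,0,0]], translation=[[0,0,1.5],[0,0,3],[0,0,4],[0,0,4.6],[0,0,5],[0,0,5.2],[0,0,5.2]], gripper=[0.13,0.13,0.13,0.13,0.13,0.13,0.13])

```text
time_s: 28.98
position: [0.4507, 0.1004, 0.008]
ee_rot: [3.142, -0.0, 0.127]
wrist_force: [-0.0, 0.1, 0.5]
finger_gap: 0.0518
grasp_force: 0.0
```

Request:
move_arm(turn=[[0,0,0],[0,0,0],[0,0,0],[0,0,0],[0,0,0]], translation=[[0,0,0],[0,0,0],[0,0,0],[0,0,0],[0,0,0]], gripper=[-0.5,-0.5,-0.5,-0.5,-0.5], grip_force=15)

```text
time_s: 29.6
position: [0.4508, 0.1004, 0.0082]
ee_rot: [3.142, -0.001, 0.126]
wrist_force: [-0.5, 0.1, 3.4]
finger_gap: 0.0369
grasp_force: 15.0
```

Request:
move_arm(turn=[[0,0,0],[0,0,0],[0,0,0],[0,0,0],[0,0,0],[0,0,0],[0,0,0],[0,0,0],[0,0,0]], translation=[[0,0,-0.3],[0,0,-0.8],[0,0,-1.8],[0,0,-3.5],[0,0,-6],[0,0,-9],[0,0,-11.5],[0,0,-12.5],[0,0,-12.5]], gripper=[-0.5,-0.5,-0.5,-0.5,-0.5,-0.5,-0.5,-0.5,-0.5])

```text
time_s: 30.72
position: [0.4509, 0.1003, 0.1334]
ee_rot: [3.141, -0.001, 0.126]
wrist_force: [-0.4, 0.6, -1.1]
finger_gap: 0.0369
grasp_force: 15.0
```

```bash
python3 - <<'E'
from cell import arm
from h import *
s=arm.get_image("scene");d=arm.get_image("top")
A=cv2.resize(s["color"][190:290,350:460,::-1],(440,400),interpolation=cv2.INTER_CUBIC)
B=cv2.resize(d["color"][205:295,380:450,::-1],(350,450),interpolation=cv2.INTER_CUBIC); A=np.vstack([A,np.zeros((50,440,3),np.uint8)])
cv2.imwrite("pics/c9.png",np.hstack([A,B]))
o=arm.get_obs();print(o['position'],o['ee_rot'],o['finger_gap'],o['wrist_force'])
E
```

```text
[0.44977694 0.10036045 0.13193381] [-3.14131045e+00  1.70198506e-03  1.26468379e-01] 0.03665433520788796 [-0.6779758  -0.47624265 -0.49109466]
```

View pics/c9.png

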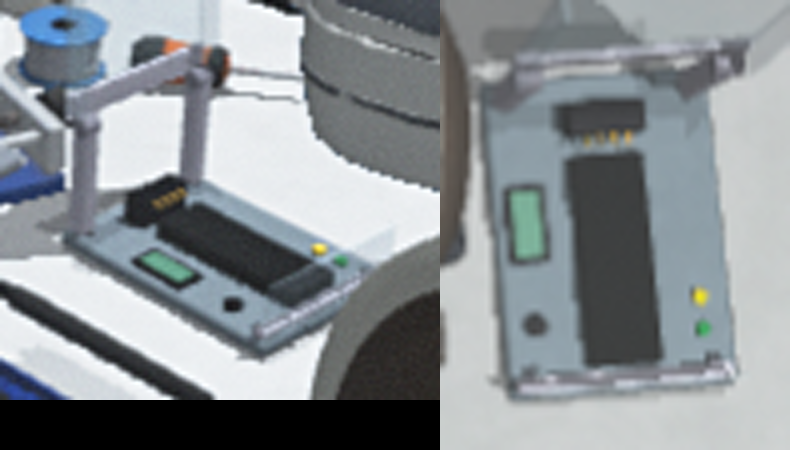

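Bed is empty and clear: bed corners around (126–131,155), (200,152), (222,360), (144–149,364) in the right-hand crop.

```bash
python3 - <<'E'
from cell import arm
from h import *
d=arm.get_image("top")
def fit(c,z,n):
    P=ray(d,np.array(c,float)/5+[380-.4,205-.4],z)[:,:2]
    a=(P[0]+P[1]-P[2]-P[3])/2; b=(P[0]+P[3]-P[1]-P[2])/2
    print(n,P.mean(0),np.linalg.norm(a),np.linalg.norm(b),np.degrees(np.arctan2(a[1],a[0])),np.degrees(np.arctan2(-b[0],b[1])))
fit([(126,155),(200,152),(222,360),(144,364)],.020,"bed")
fit([(131,155),(200,152),(222,360),(149,364)],.020,"bed2")
g=cv2.cvtColor(d["color"],cv2.COLOR_RGB2GRAY)[232:282,398:432]
m=(g<75).astype(np.uint8); n,l,st,ce=cv2.connectedComponentsWithStats(m)
i=1+np.argmax(st[1:,4]); c=max(cv2.findContours((l==i).astype(np.uint8),cv2.RETR_EXTERNAL,cv2.CHAIN_APPROX_NONE)[0],key=cv2.contourArea)
r=cv2.minAreaRect(c); bp=cv2.boxPoints(r)+[398,232]; print(r,bp); print(ray(d,bp,.020)[:,:2], ray(d,[ce[i]+[398,232]],.020))
E
```

```text
bed [ 0.44457279 -0.097747  ] 0.08982647297077408 0.032821346577064016 3.1137158160359117 1.3469450163667416
bed2 [ 0.44454891 -0.0988232 ] 0.08982777391030977 0.030670825202940087 3.10778711774697 1.5306606711454591
((16.34158706665039, 24.415842056274414), (41.69205856323242, 14.726551055908203), 84.2894058227539) [[404.94059658 236.40594101]
 [419.59406281 234.94059372]
 [423.7425766  276.4257431 ]
 [409.08911133 277.89109039]]
[[ 0.48735938 -0.07949944]
 [ 0.48985836 -0.11134092]
 [ 0.40057175 -0.11642091]
 [ 0.39818523 -0.08485053]] [[ 0.44344572 -0.09803855  0.02      ]]
```

Request:
move_arm(turn=[[0,0,0],[0,0,1],[0,0,2],[0,0,3],[0,0,3.8],[0,0,3.8],[0,0,3.8],[0,0,3.8],[0,0,3.8]], translation=[[-0.2,1,0],[-0.6,3.5,0],[-1.1,7,0],[-1.7,11,0],[-2.4,15,0],[-2.9,18,0],[-3.1,19.4,0],[-3.15,19.65,0],[-3.15,19.65,0]], gripper=[-0.5,-0.5,-0.5,-0.5,-0.5,-0.5,-0.5,-0.5,-0.5])

```text
time_s: 32.0
position: [0.4439, -0.0979, 0.1327]
ee_rot: [-3.141, 0.0, 0.061]
wrist_force: [-0.5, -0.7, 0.1]
finger_gap: 0.037
grasp_force: 15.0
```

Request:
move_arm(turn=[[0,0,0],[0,0,0],[0,0,0],[0,0,0],[0,0,0],[0,0,0],[0,0,0],[0,0,0],[0,0,0]], translation=[[0,0,1],[0,0,3.5],[0,0,7],[0,0,9],[0,0,10],[0,0,10.6],[0,0,11],[0,0,11.3],[0,0,11.3]], gripper=[-0.5,-0.5,-0.5,-0.5,-0.5,-0.5,-0.5,-0.5,-0.5])

```text
time_s: 33.12
position: [0.4442, -0.0987, 0.0201]
ee_rot: [3.141, -0.0, 0.06]
wrist_force: [0.5, 0.1, -2.3]
finger_gap: 0.0371
grasp_force: 15.0
```

Request:
move_arm(turn=[[0,0,0],[0,0,0],[0,0,0],[0,0,0],[0,0,0],[0,0,0],[0,0,0]], translation=[[0,0,0.15],[0,0,0.3],[0,0,0.38],[0,0,0.38],[0,0,0.38],[0,0,0.38],[0,0,0.38]], gripper=[-0.5,-0.5,-0.5,-0.5,-0.1,-0.1,0.1])

```text
time_s: 34.0
position: [0.4441, -0.0986, 0.0161]
ee_rot: [3.142, -0.0, 0.06]
wrist_force: [0.2, -0.4, 0.3]
finger_gap: 0.0489
grasp_force: 0.0
```

Request:
move_arm(turn=[[0,0,0],[0,0,0],[0,0,0],[0,0,0],[0,0,0],[0,0,0]], translation=[[0,0,0],[0,0,-1],[0,0,-4],[0,0,-9],[0,0,-14],[0,0,-15]], gripper=[0.13,0.13,0.13,0.13,0.13,0.13])

```text
time_s: 34.75
position: [0.4464, -0.0998, 0.1707]
ee_rot: [3.137, -0.007, 0.06]
wrist_force: [-0.1, 0.5, -0.2]
finger_gap: 0.052
grasp_force: 0.0
```

Request:
move_arm(turn=[[0,0,-2.8],[0,0,-2.8],[0,0,-2.8],[0,0,-2.8],[0,0,-2.8],[0,0,-2.8],[0,0,-2.8],[0,0,-2.8],[0,0,-2.8],[0,0,-2.8],[0,0,-2.8],[0,0,-2.8]], translation=[[11.3,-40.1,0],[11.3,-40.1,0],[11.3,-40.1,0],[11.3,-40.1,0],[11.3,-40.1,0],[11.3,-40.1,0],[11.3,-40.1,0],[11.3,-40.1,0],[11.3,-40.1,5],[11.3,-40.1,9],[11.3,-40.1,9],[11.3,-40.1,9]], gripper=[0.13,0.13,0.13,0.13,0.13,0.13,0.13,0.13,0.13,0.13,0.13,0.13])

```text
time_s: 36.25
position: [0.5337, 0.308, 0.0778]
ee_rot: [-3.141, -0.002, 0.108]
wrist_force: [0.4, 0.9, 0.8]
finger_gap: 0.0522
grasp_force: 0.0
```

```bash
python3 - <<'E'
from cell import arm
from h import *
s=arm.get_image("scene");d=arm.get_image("top")
A=cv2.resize(s["color"][190:290,350:460,::-1],(440,400),interpolation=cv2.INTER_CUBIC)
B=cv2.resize(d["color"][205:295,380:450,::-1],(350,450),interpolation=cv2.INTER_CUBIC); A=np.vstack([A,np.zeros((50,440,3),np.uint8)])
cv2.imwrite("pics/c10.png",np.hstack([A,B]))
o=arm.get_obs();print(o['position'],o['ee_rot'],o['finger_gap'],o['wrist_force'])
E
```

```text
[0.53448405 0.30865941 0.07877155] [-3.14073984 -0.00412959  0.10857653] 0.051868865857935494 [ 0.37549021 -0.14604214  0.97392806]
```

View pics/c10.png

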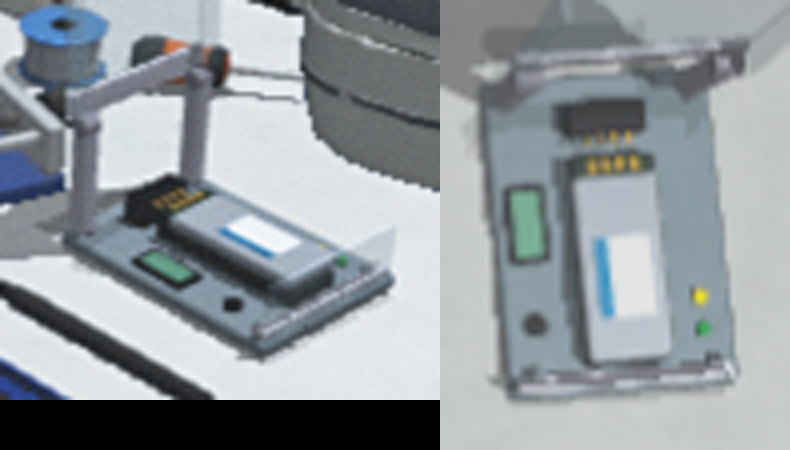

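Silver battery lies flat on the bed, contacts towards the hinge; top-face corners ≈ (134,157), (214,155), (231,355), (150,362).

```bash
python3 - <<'E'
from cell import arm
from h import *
d=arm.get_image("top")
P=ray(d,np.array([(134,157),(214,155),(231,355),(150,362)],float)/5+[379.6,204.6],.028)[:,:2]
a=(P[0]+P[1]-P[2]-P[3])/2; b=(P[0]+P[3]-P[1]-P[2])/2
print(P.mean(0),np.linalg.norm(a),np.linalg.norm(b),np.degrees(np.arctan2(a[1],a[0])),np.degrees(np.arctan2(-b[0],b[1])))
E
```

```text
[ 0.44425711 -0.09995257] 0.0864122807453326 0.03450195459256752 2.2655391540931573 1.8949979724398744
```

Request:
move_arm(turn=[[0,0,0],[0,0,0],[0,0,0],[0,0,0],[0,0,0],[0,0,0],[0,0,0],[0,0,0],[0,0,0],[0,0,0]], translation=[[0,0,1.5],[0,0,3],[0,0,4.2],[0,0,5],[0,0,5.2],[0,0,5.2],[0,0,5.2],[0,0,5.2],[0,0,5.2],[0,0,5.2]], gripper=[0.13,0.13,0.13,0.13,0.13,-0.8,-0.8,-0.8,-0.8,-0.8], grip_force=20)

```text
time_s: 37.65
position: [0.5331, 0.3087, 0.0246]
ee_rot: [-3.141, -0.001, 0.109]
wrist_force: [-0.1, -0.2, 2.4]
finger_gap: 0.0221
grasp_force: 20.0
```

Request:
move_arm(turn=[[0,0,0],[0,0,0],[0,0,0],[0,0,0],[0,0,0],[0,0,0],[0,0,0],[0,0,0]], translation=[[0,0,-0.5],[0,0,-1.5],[0,0,-3.5],[0,0,-6.5],[0,0,-10],[0,0,-13],[0,0,-15],[0,0,-15]], gripper=[-0.8,-0.8,-0.8,-0.8,-0.8,-0.8,-0.8,-0.8])

```text
time_s: 38.65
position: [0.534, 0.3089, 0.1765]
ee_rot: [-3.141, -0.004, 0.109]
wrist_force: [0.1, -0.1, -2.5]
finger_gap: 0.0219
grasp_force: 20.0
```

Request:
move_arm(turn=[[0,0,0],[0,0,0],[0,0,0],[0,0,0],[0,0,1],[0,0,2],[0,0,2.8],[0,0,2.8],[0,0,2.8],[0,0,2.8],[0,0,2.8],[0,0,2.8]], translation=[[-0.3,1,0],[-1.3,4,0],[-2.7,8,0],[-4.2,12.5,0],[-5.7,17,0],[-7.2,21.5,0],[-8.7,26,0],[-10.2,30.5,0],[-11.6,34.5,0],[-12.6,37.7,0],[-13.2,39.3,0],[-13.25,39.55,0]], gripper=[-0.8,-0.8,-0.8,-0.8,-0.8,-0.8,-0.8,-0.8,-0.8,-0.8,-0.8,-0.8])

```text
time_s: 40.15
position: [0.4427, -0.0997, 0.1727]
ee_rot: [-3.14, 0.002, 0.058]
wrist_force: [-0.5, 0.6, -1.5]
finger_gap: 0.022
grasp_force: 20.0
```

Request:
move_arm(turn=[[0,0,0],[0,0,0],[0,0,0],[0,0,0],[0,0,0],[0,0,0],[0,0,0],[0,0,0],[0,0,0]], translation=[[0,0,0],[0,0,3],[0,0,7],[0,0,10],[0,0,11.5],[0,0,12],[0,0,12.3],[0,0,12.5],[0,0,12.5]], gripper=[-0.8,-0.8,-0.8,-0.8,-0.8,-0.8,-0.8,-0.8,-0.8])

```text
time_s: 41.28
position: [0.4445, -0.0993, 0.0497]
ee_rot: [3.141, -0.001, 0.06]
wrist_force: [-0.6, -0.7, -2.3]
finger_gap: 0.022
grasp_force: 20.0
```

Request:
move_arm(turn=[[0,0,0],[0,0,0],[0,0,0],[0,0,0],[0,0,0]], translation=[[0,-0.03,0.2],[0,-0.05,0.35],[0,-0.05,0.45],[0,-0.05,0.5],[0,-0.05,0.5]], gripper=[-0.8,-0.8,-0.8,-0.8,-0.8])

```text
time_s: 41.9
position: [0.444, -0.0985, 0.0443]
ee_rot: [-3.141, 0.0, 0.06]
wrist_force: [-2.3, 0.2, 1.6]
finger_gap: 0.0218
grasp_force: 20.0
```

Request:
move_arm(turn=[[0,0,0],[0,0,0],[0,0,0],[0,0,0],[0,0,0],[0,0,0],[0,0,0],[0,0,0],[0,0,0]], translation=[[0,0,0],[0,0,0],[0,0,0],[0,0,0],[0,0,-1],[0,0,-4],[0,0,-9],[0,0,-12],[0,0,-12]], gripper=[0.13,0.13,0.13,0.13,0.13,0.13,0.13,0.13,0.13])

```text
time_s: 43.02
position: [0.446, -0.0995, 0.1673]
ee_rot: [3.138, -0.006, 0.06]
wrist_force: [0.1, -0.7, 0.4]
finger_gap: 0.0523
grasp_force: 0.0
```

Request:
move_arm(turn=[[0,0,-2.8],[0,0,-2.8],[0,0,-2.8],[0,0,-2.8],[0,0,-2.8],[0,0,-2.8],[0,0,-2.8],[0,0,-2.8],[0,0,-2.8],[0,0,-2.8],[0,0,-2.8],[0,0,-2.8]], translation=[[2.3,-39.7,0],[2.3,-39.7,0],[2.3,-39.7,0],[2.3,-39.7,0],[2.3,-39.7,0],[2.3,-39.7,0],[2.3,-39.7,0],[2.3,-39.7,0],[2.3,-39.7,5],[2.3,-39.7,10],[2.3,-39.7,12],[2.3,-39.7,12]], gripper=[0.13,0.13,0.13,0.13,0.13,0.13,0.13,0.13,0.13,0.13,0.13,0.13])

```text
time_s: 44.52
position: [0.4411, 0.297, 0.0417]
ee_rot: [3.14, 0.005, 0.108]
wrist_force: [-0.3, 0.3, -0.5]
finger_gap: 0.052
grasp_force: 0.0
```

Request:
move_arm(turn=[[0,0,0],[0,0,0],[0,0,0],[0,0,0],[0,0,0]], translation=[[0,0,0],[0,0,1],[0,0,2],[0,0,2.5],[0,0,2.5]], gripper=[0.13,0.13,0.13,0.13,0.13])

```text
time_s: 45.15
position: [0.4426, 0.299, 0.0185]
ee_rot: [3.141, 0.001, 0.109]
wrist_force: [-0.9, 0.1, 0.1]
finger_gap: 0.052
grasp_force: 0.0
```

Request:
move_arm(turn=[[0,0,0],[0,0,0],[0,0,0],[0,0,0],[0,0,0],[0,0,0],[0,0,0],[0,0,0],[0,0,0]], translation=[[0,0,0.5],[0,0,0.85],[0,0,0.95],[0,0,0.95],[0,0,0.95],[0,0,0.95],[0,0,0.95],[0,0,0.95],[0,0,0.95]], gripper=[0.13,0.13,0.13,0.13,-0.5,-0.5,-0.5,-0.5,-0.5], grip_force=15)

```text
time_s: 46.28
position: [0.4432, 0.2991, 0.0097]
ee_rot: [-3.142, -0.0, 0.109]
wrist_force: [0.6, -0.6, 1.7]
finger_gap: 0.0369
grasp_force: 15.0
```

Request:
move_arm(turn=[[0,0,0],[0,0,0],[0,0,0],[0,0,0],[0,0,0],[0,0,0],[0,0,0],[0,0,0],[0,0,0]], translation=[[0,0,-0.3],[0,0,-0.8],[0,0,-1.8],[0,0,-3.5],[0,0,-6],[0,0,-9],[0,0,-10.5],[0,0,-11],[0,0,-11]], gripper=[-0.5,-0.5,-0.5,-0.5,-0.5,-0.5,-0.5,-0.5,-0.5])

```text
time_s: 47.4
position: [0.4428, 0.299, 0.1193]
ee_rot: [3.141, 0.001, 0.109]
wrist_force: [-0.4, -0.4, -0.1]
finger_gap: 0.0366
grasp_force: 15.0
```

Request:
move_arm(turn=[[0,0,0],[0,0,0],[0,0,0.3],[0,0,0.7],[0,0,0.7],[0,0,0.7],[0,0,0.7],[0,0,0.7],[0,0,0.7]], translation=[[-0.1,1,0],[-0.25,3.5,0],[-0.45,7,0],[-0.7,11,0],[-1,15,0],[-1.15,18,0],[-1.25,19.4,0],[-1.27,19.7,0],[-1.27,19.7,0]], gripper=[-0.5,-0.5,-0.5,-0.5,-0.5,-0.5,-0.5,-0.5,-0.5])

```text
time_s: 48.52
position: [0.4517, 0.1024, 0.1194]
ee_rot: [-3.141, 0.0, 0.097]
wrist_force: [-0.5, -0.5, -0.3]
finger_gap: 0.0365
grasp_force: 15.0
```

Request:
move_arm(turn=[[0,0,0],[0,0,0],[0,0,0],[0,0,0],[0,0,0],[0,0,0],[0,0,0],[0,0,0],[0,0,0]], translation=[[0,0,0.5],[0,0,3],[0,0,6.5],[0,0,8.5],[0,0,9.3],[0,0,9.7],[0,0,10],[0,0,10.2],[0,0,10.2]], gripper=[-0.5,-0.5,-0.5,-0.5,-0.5,-0.5,-0.5,-0.5,-0.5])

```text
time_s: 49.65
position: [0.4522, 0.1019, 0.0179]
ee_rot: [3.142, -0.0, 0.097]
wrist_force: [0.8, -0.1, -0.7]
finger_gap: 0.0369
grasp_force: 15.0
```

Lower 0.42 cm more, release, lift clear.

Request:
move_arm(turn=[[0,0,0],[0,0,0],[0,0,0],[0,0,0],[0,0,0],[0,0,0],[0,0,0]], translation=[[0,0,0.2],[0,0,0.35],[0,0,0.41],[0,0,0.41],[0,0,0.41],[0,0,0.41],[0,0,0.41]], gripper=[-0.5,-0.5,-0.5,-0.5,-0.1,0,0.1])

```text
time_s: 50.52
position: [0.4519, 0.1019, 0.0134]
ee_rot: [-3.142, -0.0, 0.097]
wrist_force: [0.0, 0.7, 0.6]
finger_gap: 0.0506
grasp_force: 0.0
```

Request:
move_arm(turn=[[0,0,0],[0,0,0],[0,0,0],[0,0,0],[0,0,0],[0,0,0],[0,0,0],[0,0,0]], translation=[[0,0,0],[0,0,-1],[0,0,-4],[0,0,-9],[0,0,-14],[0,0,-20],[0,0,-26],[0,0,-30]], gripper=[0.13,0.13,0.13,0.13,0.13,0.13,0.13,0.13])

```text
time_s: 51.52
position: [0.4524, 0.1019, 0.3177]
ee_rot: [3.141, -0.005, 0.097]
wrist_force: [0.7, -0.1, -0.3]
finger_gap: 0.052
grasp_force: 0.0
```

Request:
move_arm(turn=[[0,0,-88],[0,0,-88],[0,0,-88],[0,0,-88],[0,0,-88],[0,0,-88],[0,0,-88],[0,0,-88],[0,0,-88],[0,0,-88],[0,0,-88],[0,0,-88]], translation=[[-24.5,43,-5.6],[-24.5,43,-5.6],[-24.5,43,-5.6],[-24.5,43,-5.6],[-24.5,43,-5.6],[-24.5,43,-5.6],[-24.5,43,-5.6],[-24.5,43,-5.6],[-24.5,43,-5.6],[-24.5,43,-5.6],[-24.5,43,-5.6],[-24.5,43,-5.6]], gripper=[-0.5,-0.5,-0.5,-0.5,-0.5,-0.5,-0.5,-0.5,-0.5,-0.5,-0.5,-0.5])

```text
time_s: 53.02
position: [0.2499, -0.3491, 0.3698]
ee_rot: [3.141, -0.0, 1.631]
wrist_force: [-0.6, -0.1, -0.3]
finger_gap: 0.0226
grasp_force: 0.0
```

```bash
python3 - <<'E'
from cell import arm
from h import *
s=arm.get_image("scene");d=arm.get_image("top")
C=lambda im,x,y,w,h:cv2.resize(im["color"][y:y+h,x:x+w,::-1],(400,300),interpolation=cv2.INTER_CUBIC)
cv2.imwrite("pics/c11.png",np.vstack([np.hstack([C(d,375,210,100,75),C(s,350,200,108,81)]),np.hstack([C(d,270,215,100,75),C(s,275,245,108,81)])]))
o=arm.get_obs();print(o['position'],o['ee_rot'],o['finger_gap'],o['q'].round(2))
E
```

```text
[ 0.25022073 -0.34878446  0.36974578] [3.14125678e+00 2.40573329e-04 1.63314035e+00] 0.022781238282265862 [-1.23 -0.29  1.72  0.    1.71 -1.29]
```

View pics/c11.png

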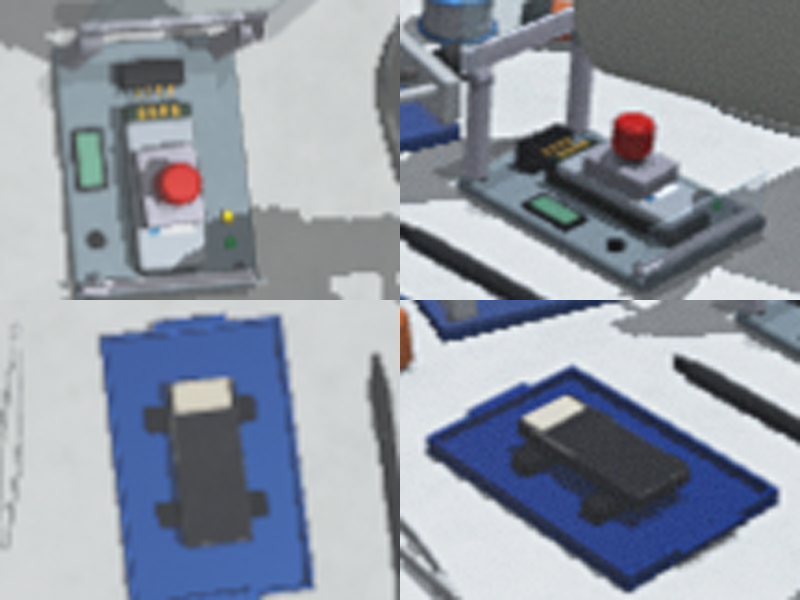

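All four crops look right: silver with weight on the bed, black flat across the ribs in the tray. A quick numeric check of the centring.

```bash
python3 - <<'E'
from cell import arm
from h import *
d=arm.get_image("top")
def fit(c,off,z,n):
    P=ray(d,np.array(c,float)/4+np.array(off)-.4,z)[:,:2]
    a=(P[0]+P[1]-P[2]-P[3])/2; b=(P[0]+P[3]-P[1]-P[2])/2
    print(n,P.mean(0).round(4),np.linalg.norm(a),np.linalg.norm(b),np.degrees(np.arctan2(a[1],a[0])),np.degrees(np.arctan2(-b[0],b[1])))
fit([(133,152),(197,146),(207,218),(146,226)],(375,210),.040,"weight")
fit([(128,105),(190,103),(206,264),(141,270)],(375,210),.028,"silver")
fit([(168,81),(232,76),(250,241),(178,247)],(270,215),.020,"black")
fit([(99,37),(280,16),(312,288),(134,312)],(270,215),.010,"tray?")
print("knob",ray(d,[np.array([180,184])/4+[374.6,209.6]],.062))
E
```

```text
weight [ 0.4436 -0.0999] 0.03872068253508663 0.03324527993327673 6.578003068709713 5.074433361735748
silver [ 0.4444 -0.1002] 0.08699154055415026 0.03403744631873652 2.692444973023328 2.296595274736415
black [0.4516 0.1014] 0.08904970820813395 0.03652150476299093 3.5802432070250485 3.406888207929979
tray? [0.4514 0.1018] 0.14934288300576953 0.09794631512459369 5.729279576622531 5.9254481811400055
knob [[ 0.44301035 -0.09964636  0.062     ]]
```

Request:
move_arm(turn=[[0,0,0],[0,0,0],[0,0,0],[0,0,0],[0,0,0],[0,0,0],[0,0,0],[0,0,0],[0,0,0],[0,0,0],[0,0,0],[0,0,0]], translation=[[23.7,33.4,0],[23.7,33.4,0],[23.7,33.4,0],[23.7,33.4,0],[23.7,33.4,0],[23.7,33.4,0],[23.7,33.4,0],[23.7,33.4,0],[23.7,33.4,0],[23.7,33.4,6],[23.7,33.4,12],[23.7,33.4,14]], gripper=[-0.47,-0.47,-0.47,-0.47,-0.47,-0.47,-0.47,-0.47,-0.47,-0.47,-0.47,-0.47])

```text
time_s: 54.68
position: [0.5651, -0.0926, 0.2252]
ee_rot: [-3.135, -0.003, 1.631]
wrist_force: [0.1, 1.1, 0.5]
finger_gap: 0.0241
grasp_force: 0.0
```

Request:
move_arm(turn=[[0,0,0],[0,0,0],[0,0,0],[0,0,0],[0,0,0],[0,0,0],[0,0,0],[0,0,0]], translation=[[0,0,0],[0,0,0],[0,0,1],[0,0,2],[0,0,2.6],[0,0,3.2],[0,0,3.8],[0,0,3.8]], gripper=[-0.47,-0.47,-0.47,-0.47,-0.47,-0.47,-0.47,-0.47])

```text
time_s: 55.68
position: [0.568, -0.0924, 0.1908]
ee_rot: [-3.141, -0.0, 1.633]
wrist_force: [-0.4, -0.4, -0.4]
finger_gap: 0.0245
grasp_force: 0.0
```

Request:
move_arm(turn=[[0,0,0],[0,0,0],[0,0,0],[0,0,0],[0,0,0],[0,0,0]], translation=[[0,0.1,0.3],[0,0.1,0.8],[0,0.1,1.5],[0,0.1,2.2],[0,0.1,2.9],[0,0.1,2.9]], gripper=[-0.47,-0.47,-0.47,-0.47,-0.47,-0.47])

```text
time_s: 56.42
position: [0.5688, -0.0923, 0.1616]
ee_rot: [-3.14, -0.001, 1.633]
wrist_force: [0.0, -0.2, 0.1]
finger_gap: 0.0243
grasp_force: 0.0
```

Request:
move_arm(turn=[[0,0,0],[0,0,0],[0,0,0],[0,0,0],[0,0,0]], translation=[[0,0,0],[0,0,0],[0,0,0],[0,0,0],[0,0,0]], gripper=[-0.9,-0.9,-0.9,-0.9,-0.9], grip_force=15)

```text
time_s: 57.05
position: [0.5695, -0.0926, 0.1628]
ee_rot: [3.141, 0.0, 1.633]
wrist_force: [0.4, 0.1, 0.8]
finger_gap: 0.0105
grasp_force: 15.0
```

Request:
move_arm(turn=[[0,0,0],[0,0,0],[0,0,0],[0,0,0],[0,0,0],[0,0,0],[0,0,0],[0,0,0],[0,0,0],[0,0,0],[0,0,0]], translation=[[0,-0.54,-0.24],[0,-1.67,-0.64],[0,-2.84,-0.92],[0,-4.02,-1.09],[0,-5.21,-1.13],[0,-6.41,-1.06],[0,-7.59,-0.86],[0,-8.74,-0.55],[0,-9.86,-0.13],[0,-10.93,0.4],[0,-10.93,0.4]], gripper=[-0.9,-0.9,-0.9,-0.9,-0.9,-0.9,-0.9,-0.9,-0.9,-0.9,-0.9])

```text
time_s: 58.42
position: [0.4583, -0.0992, 0.1574]
ee_rot: [-3.138, -0.001, 1.632]
wrist_force: [-2.3, 0.5, 0.0]
finger_gap: 0.0103
grasp_force: 15.0
```

Request:
move_arm(turn=[[0,0,0],[0,0,0],[0,0,0],[0,0,0],[0,0,0],[0,0,0],[0,0,0],[0,0,0],[0,0,0]], translation=[[0,-1.01,0.64],[0,-1.96,1.38],[0,-2.82,2.2],[0,-3.6,3.11],[0,-4.28,4.09],[0,-4.86,5.13],[0,-5.1,5.7],[0,-5.34,6.23],[0,-5.34,6.23]], gripper=[-0.9,-0.9,-0.9,-0.9,-0.9,-0.9,-0.9,-0.9,-0.9])

```text
time_s: 59.55
position: [0.4066, -0.1026, 0.0956]
ee_rot: [-3.141, -0.0, 1.633]
wrist_force: [1.5, 0.8, -2.3]
finger_gap: 0.0103
grasp_force: 15.0
```

Request:
move_arm(turn=[[0,0,0],[0,0,0],[0,0,0],[0,0,0]], translation=[[0,0,0.15],[0,0,0.3],[0,0,0.4],[0,0,0.4]], gripper=[-0.9,-0.9,-0.9,-0.9])

```text
time_s: 60.05
position: [0.4064, -0.1027, 0.0941]
ee_rot: [-3.139, -0.0, 1.634]
wrist_force: [-9.9, 4.3, 20.1]
finger_gap: 0.0104
grasp_force: 15.0
```

Request:
move_arm(turn=[[0,0,0],[0,0,0],[0,0,0],[0,0,0],[0,0,0],[0,0,0],[0,0,0],[0,0,0],[0,0,0],[0,0,0]], translation=[[0,0,0],[0,0,0],[0,0,0],[0,0,0],[0,-0.1,-1.5],[0,-0.1,-3.5],[0,-0.1,-9],[0,-0.1,-15],[0,-0.1,-21],[0,-0.1,-27]], gripper=[-0.4,-0.4,-0.4,-0.4,-0.4,-0.4,-0.4,-0.4,-0.4,-0.4])

```text
time_s: 61.3
position: [0.4055, -0.1024, 0.3655]
ee_rot: [3.14, 0.001, 1.633]
wrist_force: [1.1, 0.2, 0.1]
finger_gap: 0.028
grasp_force: 0.0
```

Request:
move_arm(turn=[[0,0,0],[0,0,0],[0,0,0],[0,0,0],[0,0,0],[0,0,0],[0,0,0]], translation=[[-24,-17,0],[-24,-17,0],[-24,-17,0],[-24,-17,0],[-24,-17,0],[-24,-17,0],[-24,-17,0]], gripper=[-0.4,-0.4,-0.4,-0.4,-0.4,-0.4,-0.4])

```text
time_s: 62.18
position: [0.2514, -0.3521, 0.3629]
ee_rot: [3.141, 0.0, 1.633]
wrist_force: [0.4, 0.3, 0.0]
finger_gap: 0.0276
grasp_force: 0.0
```

```bash
python3 - <<'E'
from cell import arm
from h import *
s=arm.get_image("scene");d=arm.get_image("top")
C=lambda im,x,y,w,h:cv2.resize(im["color"][y:y+h,x:x+w,::-1],(400,300),interpolation=cv2.INTER_CUBIC)
old=cv2.imread("pics/scene0.png")[:,:,::-1]
cv2.imwrite("pics/c12.png",np.vstack([np.hstack([C(d,375,210,100,75),C(s,350,200,108,81)]),np.hstack([C(d,200,200,280,110),C({"color":old},350,200,108,81)])]))
o=arm.get_obs();print(o['position'],o['finger_gap'],o['wrist_force'])
E
```

```text
[ 0.25187478 -0.35178543  0.36278047] 0.027399447893724366 [ 0.57025125 -0.37703486 -0.10646555]
```

View pics/c12.png

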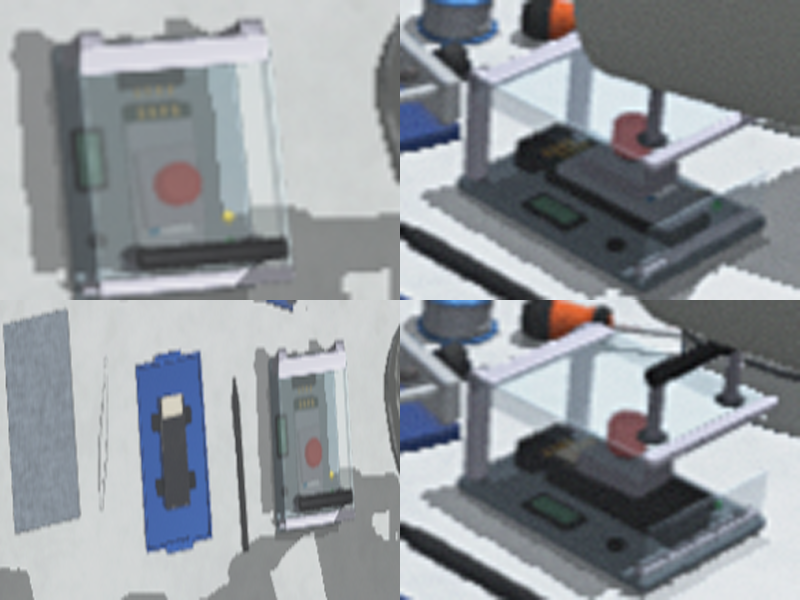

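The shield is closed (front edge at the same pixels as at the start, after a 20 N stop was felt), with silver and weight inside, black in the tray, pad empty.

```bash
python3 -c "
from cell import arm
print(arm.hand_in())"
```

```text
the job is handed in; nothing more can be done
None
```

The batteries have changed places: silver lies on the tester's bed, contacts towards the hinge, with the weight on it; black lies lengthwise in the tray. The shield is closed and the job was handed in at about 62 s; no verdict came back.

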